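# Nest a plate on the x-y stage and step its two holes under the pointer

## Robot

A 6-joint arm with a two-finger parallel gripper is mounted at the origin on the work surface. World frame = base frame: x ahead of the robot, y to its left, z up, the work surface at z = 0. Lengths are in m, angles in rad, forces in N, time in s.
With the tool pointing down it reaches from about 0.275 to 0.725 m from the base axis. Payload 15.9 kg.
Tool frame: the origin (TCP) lies on the front face of the gripper's body, between the roots of the fingers; the fingertips stand 73 mm ahead of it and the grasp point (between the pads) lies 54 mm ahead of it; z points along the fingers, y is the line along which they close (so a half turn about z gives the same grasp; the last joint's range is limited). The gripper opens to 85 mm and grips with 20 to 120 N. Pads are 22 mm wide; open, the fingers measure 114 mm over their backs; the gripper's body (76 mm by 85 mm) begins 54 mm behind the grasp point. The pads swing forward as they close: fully open they stand 13 mm farther back than shut.
Start: joints at [1.131, 0.213, -0.034, 1.323, 0, 1.571], TCP at [0.213, 0.452, 0.304] pointing down, gripper open.
Joint ranges: [-2.98, 2.98], [-0.74, 1.72], [-1.14, 1.35], [-2.1, 2.04], [-1.57, 1.44], [-3.14, 3.14]. Speed limits (rad/s): [1.89, 1.89, 2.39, 2.57, 3.14, 3.14].

## Interface

Orientations are given as a unit quaternion [w, x, y, z].
In Python, from plant import monitor, viewer, finish_job gives the robot as it stands.
- The arm moves only by the shell command python3 -m creep 'ROWS' [FORCE]. ROWS is JSON, a list of rows, each a list of 7 numbers: the shift along the tool's x, y, z in mm, then the turn, a rotation vector about the tool's x, y, z in rad, then the opening, from 0 (shut) to 1 (fully open). A call has 1 to 12 rows; each row is the pose to reach, as a shift and turn from the pose commanded when the call began, along the tool's axes at that moment; what a row does not reach only later rows make up. A row lasts 1/10 s, in which the tool goes at most 50 mm and 8.59 degrees, less where a joint would pass 70% of its speed; a pose out of reach is approached as far as the arm can. A call with a gripper value outside its range is refused whole. The fingers move at their own pace and stop on an object; FORCE is the grip in N (left out, the last holds). Time passes only in rows, so rows that repeat a pose let the fingers close. It gives the time, the measured TCP pose, the force, the opening and the grip force at its end, in the units of the state.
- monitor.get_state(): the state, without advancing time (a new reading comes with each control period).
- viewer.capture(name): name is "side" or "top"; returns a dict with "frame" (400x640x3 uint8, red, green, blue), "z_map" (400x640 float32, m along the optical axis (not along the pixel's ray), 0 where there is no reading), "intrinsics" (3x3 intrinsics, pixels), "camera_from_world" (4x4, takes a point from world to camera coordinates). Camera axes: x right, y up, looking along -z (the intrinsics and any distortion apply to the point x, -y, -z); pixel columns grow to the right and rows downward; lengths in m; the calibration is good to about 2 mm. A picture is of the moment at which its call begins.
- finish_job(): hands the job in; it is judged then, once.
Trained networks look in the newest picture that a camera, given by its name, has taken for a name from the list of things; names that differ only in an ending like _2 or _b are one class to them, and where a whole thing is asked for, a point or a joint stands for the part that bears it (a point fixed in the world has none). Each returns a list of dicts, best first, with "confidence" (0 to 1); they miss things now and then, are a little off and sometimes report something else, mostly with a low value. They report only what shows in the picture. A call takes as long as a camera call. They do not tell look-alikes from the thing itself.
- viewer.regions_of(camera, query): "mask" (400x640 bool, what is visible of it) and "extent" ([left, top, width, height] in pixels, round what is visible of it).
The state is a dict: "time_s": time; "q": joint angles; "joint_velocities": joint speeds; "tau": joint torques, N m; "ee_pos": TCP position; "orientation": TCP orientation; "contact_force": force on the tool from outside, world axes, zero at the start; "wrist_torque": the same for the moment, N m; "gripper_width": finger opening in m; "finger_force": force on a finger pad.
Only numpy, scipy, OpenCV 4.12 (cv2) and the standard library are available. Lean on these libraries where they do the work, as an engineer would, in place of code of your own. Each camera call takes 0.05 s, during which the arm holds its last target. There are 200 camera calls.

## Task

Take the flat metal plate out of the blue tray and lay it flat between the corner stops of the nest on the sliding carrier, either way round, and let go of it. Then slide the carrier so that the centre of the plate's round hole stops under the tip of the fixed pointer, keep it there for a second, and after that bring the centre of the long slot under the tip and leave it there. Do not bump the pointer, and leave the jar, the brush and the V-block where they are.

Things in the scene. Friction and masses are not known exactly. Their poses are not given: they have to be found in the camera images.
- plate: Loose flat aluminium plate, 150 mm long (its x), 40 mm wide (its y), 12 mm thick, about 0.2 kg; starts lying flat in the tray at any yaw. Origin: centre of its underside, z up. A round through hole near one end and a long slot near the other.
- round_hole (a point): Centre of the plate's round hole, 22 mm across, on the plate's top face, 50 mm from the plate's centre towards its -x end.
- slot (a point): Centre of the plate's slot, 34 mm long (along the plate) and 12 mm wide, on the plate's top face, 50 mm from the plate's centre towards its +x end.
- tray: Fixed shallow blue tray, 230 x 230 mm, 16 mm high outside, walls and floor 5 mm thick. Origin: centre of its underside.
- nest (a point): Middle of the nest floor: the top face of the dark steel carrier (175 x 200 mm, 60 mm above the table). Four L-shaped corner stops, 8 mm high, 6 mm thick, enclose 48 mm along the point's x by 158 mm along its y: the plate's length goes along the point's y, with 4 mm play all round. The long sides are open over the middle 98 mm (finger room). z up; moves with the carrier.
- knob_top (a point): Centre of the top of the round black knob that stands on the carrier, 100 mm from the nest's middle along its -x; knob 30 mm across and 30 mm high, its top 50 mm above the carrier's top face. The handle for sliding the carrier; it moves with it and does not turn.
- saddle (a joint): Lower slide, m: carries the carrier along the stage's x (away from the robot when growing), -0.14 to 0.03; 0 puts the nest's middle level with the pointer tip in x. Stays where it is left; about 2 N to move.
- carrier (a joint): Upper slide, m: moves the carrier along the stage's y, -0.08 to 0.08; 0 puts the nest's middle level with the pointer tip in y. Stays where it is left; about 2 N to move.
- stage: Fixed bed of the x-y stage, 400 x 200 mm, 14 mm thick. Origin on the table, 100 mm nearer along its x than the pointer tip; its x and y axes are the slide directions (same as the nest's axes).
- pointer: Fixed pointer assembly on the far right corner of the bed: white column 40 x 45 mm, its near face 105 mm beyond the tip along the stage's x and its centre 75 mm to the tip's -y, top 203 mm above the table, with a thin bright rod (12 mm across, 5 mm for its last 35 mm) that slopes from the column's head down to the tip. Its origin coincides with the stage's.
- pointer_tip (a point): Tip of the pointer rod, 85 mm above the table: 25 mm above the carrier's top face, 13 mm above the top of a nested plate.
- jar: Bystander: amber glass jar, 60 mm across, 85 mm high. Origin: centre of its underside.
- brush: Bystander: hand brush 170 mm long, lying flat.
- block: Bystander: dark steel V-block 80 x 60 x 50 mm. Origin: centre of its underside.
Not all that is in view belongs to the job. Several things look just like the plate: the one meant starts farthest from the robot's base.

How it is judged:
By the outcome, as a careful person would: the job done as asked, in the order asked, and still so for the second after the job is handed in, with the robot touching nothing.
It also fails if it takes over 58 s, if anything falls off the work surface, if the arm or the gripper's body presses on something with over 40 N, if the wrist force passes 120 N, or if a joint passes its speed limit or range.

## Working session

There is one attempt and no reset: what is moved stays moved. The work goes in short steps, Python scripts to look and compute and a shell command to move; the robot and the scene stay as the last step left them, time stands still between calls to the robot, and variables do not carry over. Pictures are saved under pics/ and viewed, at most 10 in all, crops included, and the job is handed in when it is done.

```bash
mkdir -p pics; ls
cat > h.py <<'E'
import numpy as np, cv2
from plant import monitor, viewer, finish_job
def cap(n): return viewer.capture(n)
def pts(c,us,vs):
    K=c["intrinsics"];T=np.linalg.inv(c["camera_from_world"])
    us=np.asarray(us);vs=np.asarray(vs);d=c["z_map"][vs,us]
    x=(us-K[0,2])/K[0,0]*d;y=(vs-K[1,2])/K[1,1]*d
    P=np.stack([x,-y,-d,np.ones_like(d)],-1)@T.T
    return P[...,:3]
def cloud(c):
    v,u=np.mgrid[0:400,0:640];return pts(c,u,v)
def ray_at_z(c,u,v,z):
    K=c["intrinsics"];T=np.linalg.inv(c["camera_from_world"])
    d=T[:3,:3]@np.array([(u-K[0,2])/K[0,0],-(v-K[1,2])/K[1,1],-1]);o=T[:3,3]
    return o+d*(z-o[2])/d[2]
def proj(c,P):
    K=c["intrinsics"];p=c["camera_from_world"]@np.append(P,1)
    return K[0,0]*p[0]/-p[2]+K[0,2],K[1,1]*-p[1]/-p[2]+K[1,2]
def save(n,im): cv2.imwrite("pics/"+n+".png",im[...,::-1])
E
python3 - <<'E'
from h import *
np.set_printoptions(precision=4,suppress=True)
for n in("top","side"):
    c=cap(n);save(n+"0",c["frame"]);C=cloud(c);print(n,c["intrinsics"].tolist(),np.linalg.inv(c["camera_from_world"])[:3,3])
    for q in("plate","tray","nest","knob_top","pointer","jar","brush","block","stage"):
        for r in viewer.regions_of(n,q):
            m=r["mask"];p=C[m&(c["z_map"]>0)]
            print(q,round(r["confidence"],2),r["extent"],np.median(p,0) if len(p) else None,m.sum())
print(monitor.get_state())
E
```

```text
pics
top [[475.8595215517889, 0.0, 313.96972006346573], [0.0, 475.8595215517889, 199.71599537193453], [0.0, 0.0, 1.0]] [ 0.4204 -0.0793  1.3301]
plate 0.86 [335.2, 239.4, 38.9, 52.6] [ 0.2963 -0.1888  0.0115] 799
plate 0.66 [154.7, 178.9, 52.4, 34.1] [0.4967 0.2938 0.0176] 729
plate 0.63 [152.4, 281.2, 58.1, 22.0] [0.2301 0.2839 0.0127] 728
tray 0.89 [127.0, 153.7, 102.3, 97.8] [0.4727 0.2954 0.0064] 6445
nest 0.65 [270.3, 146.7, 86.6, 76.6] [ 0.5267 -0.082   0.0605] 4965
knob_top 0.88 [276.1, 147.6, 83.1, 71.9] [ 0.525  -0.0818  0.0606] 4787
pointer 0.93 [311.8, 51.2, 23.0, 65.6] [ 0.796  -0.1049  0.1731] 800
pointer 0.63 [444.5, 199.6, 28.8, 23.1] [ 0.4543 -0.4605  0.082 ] 548
jar 0.97 [445.7, 198.4, 30.5, 22.0] [ 0.4536 -0.4593  0.0822] 521
jar 0.65 [273.0, 142.1, 84.7, 79.5] [ 0.5248 -0.0819  0.0605] 4872
jar 0.44 [157.1, 95.8, 34.2, 38.9] [0.7144 0.3048 0.0398] 772
jar 0.19 [306.0, 51.5, 30.0, 75.8] [ 0.7963 -0.103   0.1688] 878
brush 0.89 [439.4, 114.4, 30.8, 60.4] [ 0.6482 -0.4662  0.0178] 712
block 0.83 [160.5, 96.8, 30.4, 37.2] [0.7133 0.3046 0.0368] 811
stage 0.72 [261.9, 5
[... 883 characters left out ...]
2, 174.9, 104.7, 77.3] [ 0.5164 -0.0971  0.0609] 4212
stage 0.91 [280.0, 120.6, 158.3, 144.1] [ 0.5902 -0.0997  0.0581] 10082
stage 0.35 [236.3, 138.9, 18.5, 31.0] [0.4921 0.2865 0.0177] 471
{'time_s': 1.0, 'q': array([ 1.131 ,  0.2129, -0.0344,  1.3235,  0.    ,  1.5708]), 'joint_velocities': array([-0.0004, -0.001 ,  0.0005,  0.0009,  0.0005,  0.0008]), 'tau': array([  0.0052, -68.5976,  48.7333,   0.0014,   0.    ,  -0.    ]), 'ee_pos': array([0.2129, 0.4524, 0.3039]), 'orientation': array([-0.    ,  0.2181,  0.9759, -0.    ]), 'contact_force': array([ 0.0123, -0.4789, -0.818 ]), 'wrist_torque': array([ 0.0536,  0.0214, -0.0044]), 'finger_force': 0.0, 'gripper_width': 0.08593420775007968}
```

View pics/top0.png

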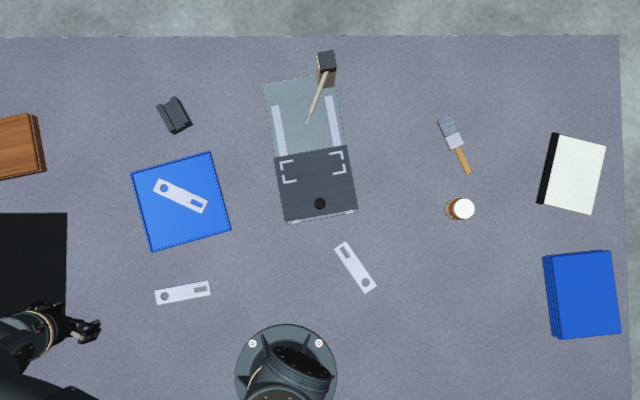

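View pics/side0.png

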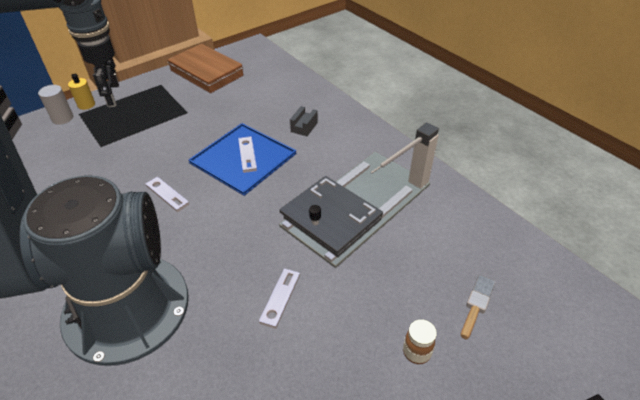

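Three look-alike plates in top view: (180,196) inside the blue tray at range 0.58 m; (182,293) and (355,267) on the table at about 0.36 m. The one in the tray fits, as it is farthest and in the tray. The carrier is at (318,184), the knob at (320,203) and the tip near (306,123). I'll confirm with a crop and measure.

Run:
```python
from h import *
np.set_printoptions(precision=4,suppress=True)
def rect(P):
    r=cv2.minAreaRect((P[:,:2]*1000).astype(np.float32));b=cv2.boxPoints(r)/1000
    e=b[1]-b[0];f=b[2]-b[1]
    if np.linalg.norm(e)<np.linalg.norm(f): e,f=f,e
    return b.mean(0),[np.linalg.norm(e),np.linalg.norm(f)],np.degrees(np.arctan2(e[1],e[0]))
ims=[]
for n,box in(("top",(120,145,240,255)),("side",(185,118,300,195))):
    c=cap(n);C=cloud(c);Z=C[...,2];g=c["frame"].astype(int);
    near=lambda x,y,r:np.hypot(C[...,0]-x,C[...,1]-y)<r
    m=near(.495,.294,.1)&(g[...,0]>120)&(c["z_map"]>0)
    m8=m.astype(np.uint8)
    k,l,s,_=cv2.connectedComponentsWithStats(m8);i=1+np.argmax(s[1:,4]);m=l==i
    print(n,"plate",m.sum(),*rect(C[m]),"z",np.percentile(Z[m],[5,50,95]))
    cs,h=cv2.findContours(m.astype(np.uint8),cv2.RETR_CCOMP,cv2.CHAIN_APPROX_NONE)
    for q,hh in zip(cs,h[0]):
        if hh[3]>=0:
            mm=cv2.moments(q);u,v=q[:,0].mean(0);print(" hole",len(q),u,v,ray_at_z(c,u,v,.017))
    m=near(.525,-.08,.17)&(abs(Z-.06)<.004);print("carrier",m.sum(),*rect(C[m]),np.median(Z[m]))
    m=near(.525,-.08,.17)&(Z>.064)&(Z<.075)&(g.min(-1)>120);print("stops",m.sum(),*rect(C[m]))
    m=near(.525,-.08,.17)&(Z>.105)&(Z<.115)&(g.max(-1)<80);print("knob",m.sum(),rect(C[m])[:2],np.median(Z[m]))
    m=near(.66,-.06,.09)&(Z>.078)&(Z<.14)
    P=C[m];o=np.argsort(P[:,2]);print("rod low",m.sum(),P[o][:4],P[o][-3:]);v,u=np.nonzero(m);print(np.stack([u,v],1)[o][:4])
    m=(C[...,0]>.7)&near(.8,-.11,.09)&(Z>.15);print("col",rect(C[m]),Z[m].max())
    x0,y0,x1,y1=box;im=cv2.resize(c["frame"][y0:y1,x0:x1],(400,int(400*(y1-y0)/(x1-x0))),interpolation=cv2.INTER_CUBIC);ims.append(im)
h=max(i.shape[0] for i in ims);save("crop1",np.hstack([cv2.copyMakeBorder(i,0,h-i.shape[0],0,0,cv2.BORDER_CONSTANT) for i in ims]))
```

```text
top plate 739 [0.4954 0.2928] [np.float32(0.1512435), np.float32(0.04253032)] 65.05699 z [0.0095 0.0174 0.0221]
 hole 28 196.46428571428572 203.0 [0.4743 0.2453 0.017 ]
 hole 23 163.7826086956522 187.7826086956522 [0.5168 0.336  0.017 ]
carrier 4018 [ 0.5262 -0.0815] [np.float32(0.20017383), np.float32(0.17508017)] -80.00554 0.060259078047918635
stops 178 [ 0.5679 -0.0746] [np.float32(0.16929251), np.float32(0.060336288)] -79.99568
knob 97 (array([ 0.4689, -0.0921], dtype=float32), [np.float32(0.025711639), np.float32(0.02569538)]) 0.1100151583600717
rod low 103 [[ 0.6782 -0.0592  0.0871]
 [ 0.6827 -0.0593  0.0911]
 [ 0.68   -0.0567  0.0915]
 [ 0.6799 -0.0593  0.0917]] [[ 0.7388 -0.0806  0.139 ]
 [ 0.7335 -0.0857  0.1397]
 [ 0.736  -0.0832  0.1398]]
[[306 124]
 [306 122]
 [305 123]
 [306 123]]
col (array([ 0.7904, -0.1109], dtype=float32), [np.float32(0.08871017), np.float32(0.048135832)], np.float32(1.691669)) 0.20927805226209117
side plate 456 [0.4987 0.2998] [np.float32(0.17808273), np.float32(0.042452797)] 65.06975 z [0.0069 0.0176 0.0213]
 hole 17 248.35294117647058 164.1764705882353 [0.4719 0.2441 0.017 ]
 hole 11 245.72727272727272 142.72727272727272 [0.5172 0.3359 0.017 ]
carrier 3483 [ 0.5242 -0.0813] [np.float32(0.20353942), np.float32(0.17919789)] -79.82711 0.060732009475943594
stops 161 [ 0.5656 -0.0723] [np.float32(0.17603724), np.float32(0.06423803)] -81.51435
knob 99 (array([ 0.4677, -0.0924], dtype=float32), [np.float32(0.031009192), np.float32(0.026780693)]) 0.11022633828086004
rod low 109 [[ 0.6816 -0.0585  0.0888]
 [ 0.6792 -0.0573  0.0892]
 [ 0.6762 -0.0607  0.0898]
 [ 0.6845 -0.059   0.0911]] [[ 0.7341 -0.087   0.1397]
 [ 0.7354 -0.0931  0.1398]
 [ 0.7325 -0.0811  0.14  ]]
[[372 172]
 [371 172]
 [371 173]
 [373 171]]
col (array([ 0.7895, -0.1124], dtype=float32), [np.float32(0.093636304), np.float32(0.04577616)], np.float32(-2.6235108)) 0.2071147795285706
```

View pics/crop1.png

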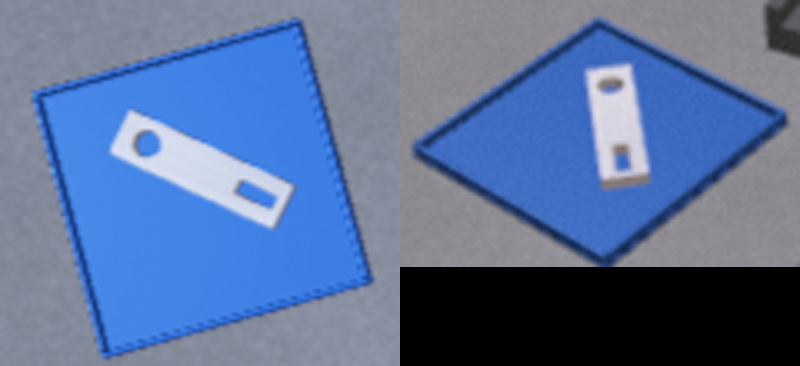

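Crop confirms the tray plate: the round hole is at its upper-left end (164,188), the slot at its lower-right (196,203), lying flat. Moving to hover over it.

```bash
python3 -m creep '[[-27,-2,13,0,0,0.13,1],[-54,-4,26,0,0,0.26,1],[-81,-6,39,0,0,0.39,1],[-108,-8,52,0,0,0.52,1],[-135,-10,65,0,0,0.65,1],[-162,-12,78,0,0,0.78,1],[-189,-15,91,0,0,0.91,1],[-216,-17,104,0,0,1.04,1],[-243,-19,117,0,0,1.17,1],[-270,-21,130,0,0,1.3,1],[-297,-23,143,0,0,1.43,1],[-324,-25,154,0,0,1.566,1]]' 40; python3 -m creep '[[0,0,0,0,0,0,1],[0,0,0,0,0,0,1]]'
```

```text
time_s: 2.3
ee_pos: [0.4962, 0.2911, 0.1492]
orientation: [-0.0, 0.844, 0.536, -0.0]
contact_force: [0.4, -0.6, 0.4]
gripper_width: 0.0854
finger_force: 0.0
time_s: 2.5
ee_pos: [0.4955, 0.2915, 0.1496]
orientation: [-0.0, 0.843, 0.538, -0.0]
contact_force: [-0.4, -0.1, -0.3]
gripper_width: 0.0853
finger_force: 0.0
```

```bash
python3 -m creep '[[0,0,12,0,0,0,1],[0,0,25,0,0,0,1],[0,0,38,0,0,0,1],[0,0,50,0,0,0,1],[0,0,60,0,0,0,1],[0,0,66,0,0,0,1],[0,0,70,0,0,0,1],[0,0,71,0,0,0,1],[0,0,71,0,0,0,1]]' 40;  python3 -m creep '[[0,0,0,0,0,0,0.3],[0,0,0,0,0,0,0.3],[0,0,0,0,0,0,0.3],[0,0,0,0,0,0,0.3],[0,0,0,0,0,0,0.3],[0,0,0,0,0,0,0.3],[0,0,0,0,0,0,0.3],[0,0,0,0,0,0,0.3]]' 40
```

```text
time_s: 3.4
ee_pos: [0.4955, 0.2919, 0.0791]
orientation: [-0.0, 0.843, 0.538, 0.0]
contact_force: [-0.1, -0.3, 0.1]
gripper_width: 0.0855
finger_force: 0.0
time_s: 4.2
ee_pos: [0.4955, 0.2919, 0.0793]
orientation: [-0.0, 0.843, 0.538, 0.0]
contact_force: [-0.6, 0.1, 5.9]
gripper_width: 0.0387
finger_force: 40.5
```

```bash
python3 -m creep '[[0,0,-5,0,0,0,0.3],[0,0,-15,0,0,0,0.3],[0,0,-30,0,0,0,0.3],[0,0,-50,0,0,0,0.3],[0,0,-70,0,0,0,0.3],[0,0,-85,0,0,0,0.3],[0,0,-95,0,0,0,0.3],[0,0,-100,0,0,0,0.3],[0,0,-100,0,0,0,0.3],[0,0,-100,0,0,0,0.3]]'
cat > m.py <<'E'
from h import *
np.set_printoptions(precision=4,suppress=True)
s=monitor.get_state();e=s["ee_pos"];print(e,s["gripper_width"],s["contact_force"])
def bright(c,C,ctr,r,zlo,zhi):
    g=c["frame"].astype(int);return (np.hypot(C[...,0]-ctr[0],C[...,1]-ctr[1])<r)&(C[...,2]>zlo)&(C[...,2]<zhi)&(g.min(-1)>120)
E
python3 - <<'E'
from m import *
ims=[]
for n in("top","side"):
    c=cap(n);C=cloud(c);zt=e[2]-.079+.017
    m=bright(c,C,e,.1,zt-.012,zt+.008);P=C[m]
    print(n,m.sum(),P.mean(0))
    d=np.array([np.cos(np.radians(65)),np.sin(np.radians(65))]);t=(P[:,:2]-e[:2])@d;w=(P[:,:2]-e[:2])@[d[1],-d[0]]
    print(np.percentile(t,[0,1,99,100]),np.percentile(w,[1,99]),np.percentile(P[:,2],[2,50,98]),"z slope",np.polyfit(t,P[:,2],1))
    u,v=map(int,proj(c,[e[0],e[1],zt]));f=c["frame"][v-60:v+60,u-60:u+60];ims.append(cv2.resize(f,(400,400),interpolation=cv2.INTER_CUBIC))
save("held",np.hstack(ims))
E
```

```text
time_s: 5.2
ee_pos: [0.4952, 0.2917, 0.1783]
orientation: [-0.0, 0.843, 0.538, -0.0]
contact_force: [-0.4, -0.2, -2.0]
gripper_width: 0.0385
finger_force: 40.8
[0.4952 0.2917 0.1783] 0.038523927905284486 [-0.3832 -0.2204 -1.9731]
top 421 [0.4802 0.2588 0.1164]
[-0.0757 -0.075   0.0007  0.0031] [-0.0192  0.0201] [0.1094 0.1168 0.1217] z slope [0.0241 0.1173]
side 412 [0.4913 0.287  0.1167]
[-0.0819 -0.0783  0.0742  0.0754] [-0.0207  0.0181] [0.1084 0.117  0.1207] z slope [0.0005 0.1167]
```

View pics/held.png

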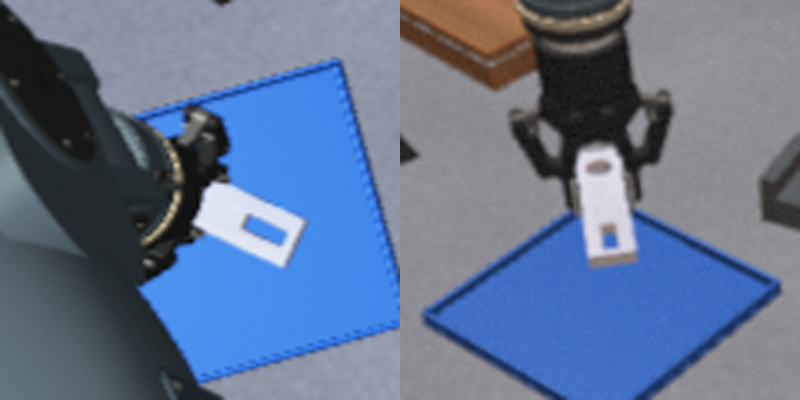

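Plate is held flat and centred (slot end towards the right, about (610,240) in the side crop). Carrying it to above the nest.

```bash
python3 -m creep '[[-10,7,-10,0,0,-0.03,0.3],[-30,22,-20,0,0,-0.07,0.3],[-57,42,-22,0,0,-0.13,0.3],[-87,63,-22,0,0,-0.18,0.3],[-117,85,-22,0,0,-0.24,0.3],[-147,107,-22,0,0,-0.3,0.3],[-177,129,-22,0,0,-0.36,0.3],[-207,151,-22,0,0,-0.42,0.3],[-237,173,-22,0,0,-0.48,0.3],[-265,193,-22,0,0,-0.54,0.3],[-287,209,-15,0,0,-0.58,0.3],[-301,219,-5,0,0,-0.609,0.3]]'; python3 -m creep '[[-1,1,9,0,0,0,0.3],[-1,1,18,0,0,0,0.3],[-1,1,18,0,0,0,0.3],[-1,1,18,0,0,0,0.3]]'
python3 - <<'E'
from m import *
print(s["orientation"]);ims=[]
a=np.radians(10);X=np.array([np.cos(a),np.sin(a)]);Y=np.array([-X[1],X[0]])
for n in("top","side"):
    c=cap(n);C=cloud(c);zt=e[2]-.0618
    m=bright(c,C,e,.1,zt-.008,zt+.008);P=C[m]
    t=(P[:,:2]-e[:2])
    print(n,m.sum(),"y",np.percentile(t@Y,[0,1,99,100]),"x",np.percentile(t@X,[1,99]),"z",np.percentile(P[:,2],[2,50,98]))
    u,v=map(int,proj(c,[e[0],e[1],zt]));f=c["frame"][v-60:v+60,u-60:u+60];ims.append(cv2.resize(f,(400,400),interpolation=cv2.INTER_CUBIC))
save("hover",np.hstack(ims))
E
```

```text
time_s: 6.5
ee_pos: [0.5674, -0.0755, 0.1835]
orientation: [0.0, 0.643, 0.766, -0.0]
contact_force: [-0.2, 0.9, -2.0]
gripper_width: 0.0383
finger_force: 40.8
time_s: 6.9
ee_pos: [0.5681, -0.0733, 0.1658]
orientation: [-0.0, 0.643, 0.766, -0.0]
contact_force: [-0.1, -0.1, -1.0]
gripper_width: 0.0385
finger_force: 40.8
[ 0.5681 -0.0733  0.1658] 0.03850769908923661 [-0.1399 -0.1331 -1.0369]
[-0.0002  0.6427  0.7661 -0.0001]Traceback (most recent call last):
  File "<stdin>", line 8, in <module>
    return _quantile_unchecked(
        a, q, axis, out, overwrite_input, method, keepdims, weights)
    return _ureduce(a,
                    func=_quantile_ureduce_func,
    ...<5 lines>...
                    overwrite_input=overwrite_input,
                    method=method)
    r = func(a, **kwargs)
    result = _quantile(arr,
                       quantiles=q,
    ...<2 lines>...
                       out=out,
                       weights=wgt)
    slices_having_nans = np.isnan(arr[-1, ...])
                                  ~~~^^^^^^^^^
IndexError: index -1 is out of bounds for axis 0 with size 0
```

Run:
```python
from m import *
a=np.radians(10);X=np.array([np.cos(a),np.sin(a)]);Y=np.array([-X[1],X[0]]);N=np.array([.5677,-.0746])
c=cap("side");C=cloud(c)
for nm,lo,hi in(("plate",.094,.112),("stops",.064,.073)):
    m=bright(c,C,N,.11,lo,hi);P=C[m];t=P[:,:2]-N
    print(nm,m.sum(),"y",np.percentile(t@Y,[0,1,99,100]),"x",np.percentile(t@X,[1,99]),"z",np.percentile(P[:,2],[2,50,98]))
u,v=map(int,proj(c,[*N,.08]));save("hover",cv2.resize(c["frame"][v-75:v+75,u-100:u+100],(800,600),interpolation=cv2.INTER_CUBIC))
```

```text
[ 0.5684 -0.0735  0.1662] 0.03856512798358923 [ 0.1419  0.5118 -1.8443]
plate 407 y [-0.0767 -0.0747  0.0743  0.0758] x [-0.02    0.0219] z [0.0974 0.1046 0.1083]
stops 116 y [-0.085  -0.085   0.0854  0.0857] x [-0.0324  0.0291] z [0.0651 0.0689 0.0722]
```

View pics/hover.png

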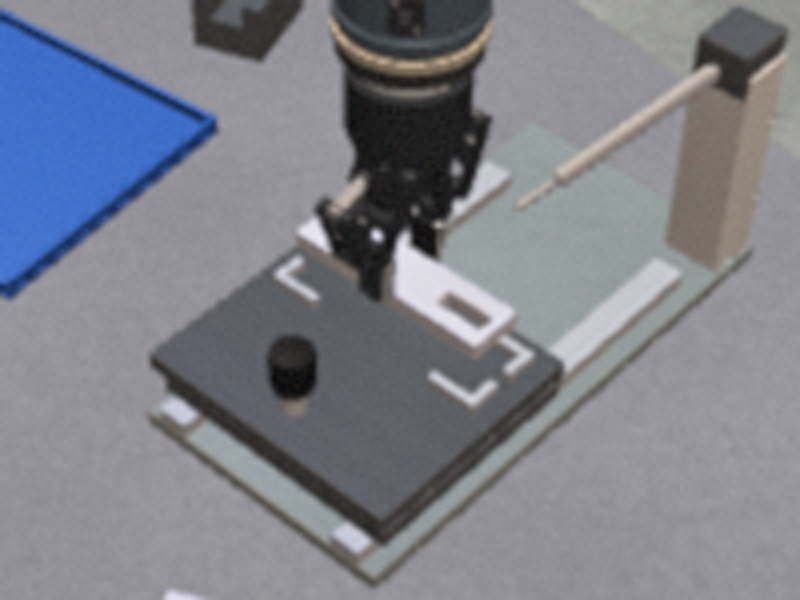

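The plate hovers over the nest, aligned with the stops (crop (300,280), (460,390)), slot end to the right. A 1 mm correction in −x, then lowering.

```bash
python3 -m creep '[[0,-1,5,0,0,0,0.3],[0,-1,10,0,0,0,0.3],[0,-1,15,0,0,0,0.3],[0,-1,20,0,0,0,0.3],[0,-1,25,0,0,0,0.3],[0,-1,28,0,0,0,0.3],[0,-1,30,0,0,0,0.3],[0,-1,30,0,0,0,0.3],[0,-1,30,0,0,0,0.3]]'; python3 -m creep '[[0,0,1,0,0,0,0.3],[0,0,1,0,0,0,0.3],[0,0,1,0,0,0,0.3]]'
```

```text
time_s: 7.9
ee_pos: [0.5674, -0.0744, 0.136]
orientation: [0.0, 0.643, 0.766, 0.0]
contact_force: [-0.2, 0.1, -2.3]
gripper_width: 0.0385
finger_force: 40.8
time_s: 8.2
ee_pos: [0.5674, -0.0744, 0.135]
orientation: [0.0, 0.643, 0.766, 0.0]
contact_force: [-1.0, -0.4, -2.6]
gripper_width: 0.0389
finger_force: 40.8
```

```bash
python3 -m creep '[[0,0,1,0,0,0,0.3],[0,0,1,0,0,0,0.3],[0,0,1,0,0,0,0.3]]'
python3 - <<'E'
from m import *
a=np.radians(10);X=np.array([np.cos(a),np.sin(a)]);Y=np.array([-X[1],X[0]]);N=np.array([.5677,-.0746])
c=cap("side");C=cloud(c)
m=bright(c,C,N,.085,.066,.09);P=C[m];t=P[:,:2]-N
k=abs(t@X)<.015;print(k.sum(),"z",np.percentile(P[k,2],[5,25,50,75,95]),"y",np.percentile(t@Y,[1,99]))
E
```

```text
time_s: 8.5
ee_pos: [0.5676, -0.0744, 0.1343]
orientation: [0.0, 0.643, 0.766, 0.0]
contact_force: [0.1, 1.0, 5.4]
gripper_width: 0.0386
finger_force: 41.5
[ 0.5676 -0.0744  0.1343] 0.03858623782238223 [0.0812 0.9686 5.3847]
278 z [0.0686 0.071  0.0726 0.0736 0.0753] y [-0.0827  0.0804]
```

```bash
python3 -m creep '[[0,0,0,0,0,0,0.55],[0,0,0,0,0,0,0.7],[0,0,0,0,0,0,0.8],[0,0,0,0,0,0,0.8],[0,0,0,0,0,0,0.8],[0,0,0,0,0,0,0.8]]'; python3 -m creep '[[0,0,-5,0,0,0,0.8],[0,0,-15,0,0,0,0.8],[0,0,-30,0,0,0,0.8],[0,-10,-45,0,0,0,0.8],[0,-30,-60,0,0,0,0.8],[0,-55,-70,0,0,0,0.8],[0,-80,-75,0,0,0,0.8],[0,-95,-75,0,0,0,0.8],[0,-100,-75,0,0,0,0.8],[0,-100,-75,0,0,0,0.8]]'
python3 - <<'E'
from m import *
a=np.radians(10);X=np.array([np.cos(a),np.sin(a)]);Y=np.array([-X[1],X[0]]);N=np.array([.5677,-.0746])
ims=[]
for n in("top","side"):
    c=cap(n);C=cloud(c)
    m=bright(c,C,N,.085,.066,.09);P=C[m];t=P[:,:2]-N
    k=abs(t@X)<.012;print(n,k.sum(),"z",np.percentile(P[k,2],[5,50,95]),"slope",np.polyfit(t[k]@Y,P[k,2],1))
    u,v=map(int,proj(c,[*N,.08]));f=c["frame"][v-50:v+50,u-50:u+50];ims.append(cv2.resize(f,(400,400),interpolation=cv2.INTER_CUBIC))
save("placed",np.hstack(ims))
E
```

```text
time_s: 9.15
ee_pos: [0.5673, -0.0744, 0.1339]
orientation: [-0.0, 0.643, 0.766, -0.0]
contact_force: [-0.3, 0.0, 0.2]
gripper_width: 0.0683
finger_force: 0.0
time_s: 10.15
ee_pos: [0.4685, -0.0918, 0.2096]
orientation: [0.0, 0.643, 0.766, 0.0]
contact_force: [0.0, 0.3, -1.0]
gripper_width: 0.0683
finger_force: 0.0
[ 0.4685 -0.0918  0.2096] 0.06827961425409777 [ 0.036   0.3185 -0.9744]
top 2 z [0.0663 0.0684 0.0705] slope [19.2506 -1.516 ]
side 295 z [0.0686 0.0726 0.0755] slope [0.0082 0.0726]
```

View pics/placed.png

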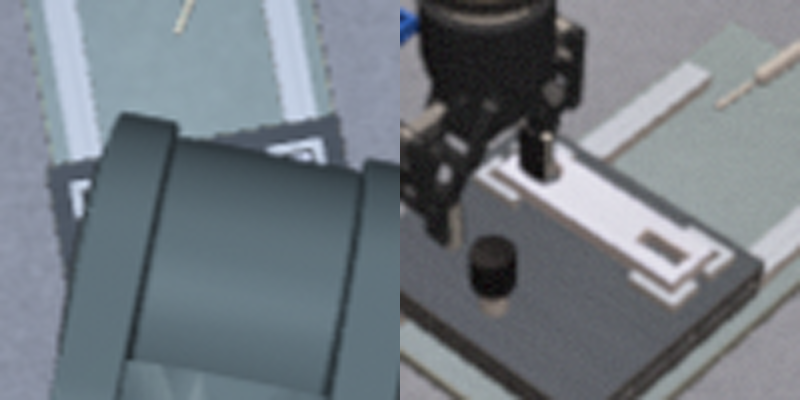

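Plate is down between the stops, flat (top at z 0.0726), with the hole at the left (+Y) end and the slot at the right. Moving aside for a clear measurement of hole, slot and tip.

```bash
python3 -m creep '[[20,0,-10,0,0,0,0.8],[55,0,-20,0,0,0,0.8],[90,0,-20,0,0,0,0.8],[125,0,-20,0,0,0,0.8],[160,0,-20,0,0,0,0.8],[195,0,-20,0,0,0,0.8],[230,0,-20,0,0,0,0.8],[250,0,-20,0,0,0,0.8],[250,0,-20,0,0,0,0.8]]'
cat > meas.py <<'E'
from m import *
a=np.radians(10);X=np.array([np.cos(a),np.sin(a)]);Y=np.array([-X[1],X[0]])
def meas(n,N,save_as=None,S=8):
    # N: approx nest xy; finds hole & slot centroids and the plate quad, by an enlarged thresholded top-face image
    c=cap(n);C=cloud(c);u,v=map(int,proj(c,[*N,.072]))
    u0,v0=u-55,v-55;f=c["frame"][v0:v0+110,u0:u0+110]
    g=cv2.resize(f,None,fx=S,fy=S,interpolation=cv2.INTER_CUBIC).min(-1)
    _,b=cv2.threshold(g,135,255,0)
    cs,h=cv2.findContours(b,cv2.RETR_CCOMP,cv2.CHAIN_APPROX_NONE)
    out=[]
    for q,hh in zip(cs,h[0]):
        A=cv2.contourArea(q)
        if hh[3]>=0 and A>S*S*12 and A<S*S*120:
            M=cv2.moments(q);x=(M["m10"]/A+.5)/S-.5+u0;y=(M["m01"]/A+.5)/S-.5+v0
            P=ray_at_z(c,x,y,.072);d=P[:2]-N;print(n,"hole",round(A/S/S,1),(round(x,1),round(y,1)),P[:2],"rel nest",d@X*1000,d@Y*1000)
    return c,C,f
E
python3 - <<'E'
from meas import *
N=np.array([.5677,-.0746])
for n in("top","side"):
    c,C,f=meas(n,N);Z=C[...,2];g=c["frame"].astype(int)
    m=(np.hypot(C[...,0]-.66,C[...,1]+.06)<.16)&(Z>.079)&(Z<.16)&(C[...,0]>.66)
    P=C[m];mu=P.mean(0);w=np.linalg.svd(P-mu,full_matrices=False)[2][0];w=w*np.sign(w[2]);
    print(n,"rod",m.sum(),"dir",w,"at z.085:",mu+w*(.085-mu[2])/w[2])
    v,u=np.nonzero(m);i=np.argsort(P@w)[:3];print(" end px",u[i],v[i],[ray_at_z(c,u[j],v[j],.085)[:2] for j in i])
    m=(np.hypot(C[...,0]-N[0]+.1*X[0],C[...,1]-N[1]+.1*X[1])<.04)&(abs(Z-.11)<.004);b=cv2.minAreaRect((C[m][:,:2]*1000).astype(np.float32));print("knob",b)
    u,v=proj(c,[.678,-.0585,.085]);u,v=int(u),int(v)
    I=cv2.resize(c["frame"][v-15:v+15,u-15:u+15],(400,400),interpolation=cv2.INTER_NEAREST);print("tip crop origin",u-15,v-15)
    if n=="top":K=I
save("tip",np.hstack([K,I]))
E
```

```text
time_s: 11.15
ee_pos: [0.4256, 0.157, 0.2287]
orientation: [-0.0, 0.642, 0.767, 0.0]
contact_force: [-0.3, -0.1, 0.3]
gripper_width: 0.0685
finger_force: 0.0
[0.4256 0.157  0.2287] 0.0685145730225555 [-0.28   -0.1174  0.2669]
top hole 50.7 (293.8, 169.3) [ 0.5602 -0.0261] rel nest 1.0135999217176541 49.06796566571676
top hole 54.9 (330.9, 162.8) [ 0.5771 -0.1247] rel nest 0.5124377706007684 -50.975558158804475
top rod 279 dir [-0.9019  0.4313  0.0225] at z.085: [ 2.3583 -0.8599  0.085 ]
 end px [334 334 335] [79 78 73] [array([ 0.7986, -0.1339]), array([ 0.8013, -0.134 ]), array([ 0.8147, -0.1367])]
knob ((468.82452392578125, -92.05949401855469), (25.783851623535156, 25.835693359375), 88.63997650146484)
tip crop origin 290 109
side hole 39.1 (357.3, 207.5) [ 0.5778 -0.1233] rel nest 1.502950952401285 -49.7505892291898
side hole 31.4 (328.0, 188.6) [ 0.5609 -0.0246] rel nest 2.0025186392147183 50.39459448160898
side rod 530 dir [-0.8875  0.4599  0.029 ] at z.085: [ 1.944  -0.7121  0.085 ]
 end px [425 425 427] [168 169 158] [array([ 0.8078, -0.1292]), array([ 0.8049, -0.132 ]), array([ 0.8418, -0.1033])]
knob ((467.6004333496094, -92.29743957519531), (29.099851608276367, 28.8808536529541), 34.22932052612305)
tip crop origin 355 158
```

View pics/tip.png

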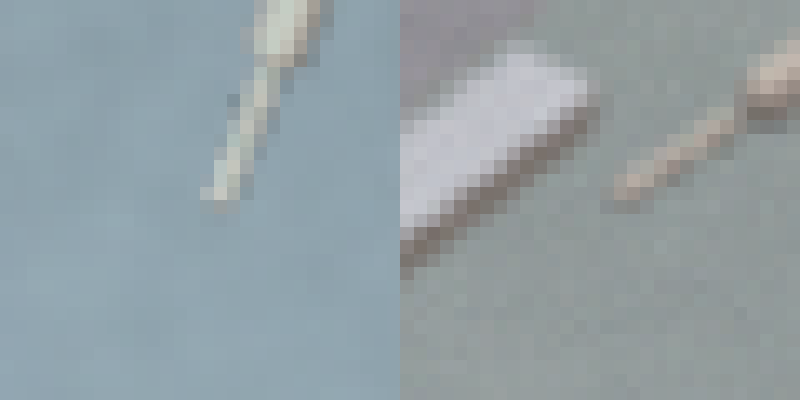

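Top crop: the tip ends at full-image pixel (305.9,123.8). Side crop: the tip ends at about (370.8,172.2). Triangulating and cross-checking against the column and the bed.

Run:
```python
from meas import *
N=np.array([.5677,-.0746])
tp={"top":(305.9,123.8),"side":(370.8,172.2)};rays=[]
for n in tp:
    c=cap(n);C=cloud(c);Z=C[...,2];g=c["frame"].astype(int)
    p=ray_at_z(c,*tp[n],.085);q=ray_at_z(c,*tp[n],.2);rays.append((p,(q-p)/np.linalg.norm(q-p)))
    d=p[:2]-N;print(n,"tip z.085",p[:2],"rel nest",d@X*1e3,d@Y*1e3)
    R=np.stack([(C[...,:2]-p[:2])@X,(C[...,:2]-p[:2])@Y],-1)*1e3
    m=(abs(R[...,0]-125)<45)&(abs(R[...,1]+75)<45)&(abs(Z-.202)<.004);print("col top rel tip",m.sum(),np.percentile(R[m],[1,99],axis=0),cv2.minAreaRect(R[m].astype(np.float32)))
    m=(R[...,0]>-60)&(R[...,0]<170)&(abs(R[...,1])<140)&(abs(Z-.014)<.0035)
    for lo in(-40,0,40):
        k=m&(abs(R[...,0]-lo)<15);print(" bed y",np.percentile(R[k][:,1],[0.5,99.5]))
    k=m&(R[...,1]>-20)&(R[...,1]<60);print(" bed far",np.percentile(R[k][:,0],99))
(p,u),(q,w)=rays
A=np.stack([u,-w],1);s=np.linalg.lstsq(A,q-p,rcond=None)[0];print(p+u*s[0],q+w*s[1])
```

```text
[0.4258 0.155  0.2287] 0.06868577792132588 [ 0.6593 -0.3461  0.5479]
top tip z.085 [ 0.6792 -0.0589] rel nest 112.50412755124137 -3.9415889430900446
col top rel tip 276 [[ 98.7    -92.9095]
 [142.3884 -54.2572]] ((121.05199432373047, -73.39257049560547), (40.18116760253906, 45.65253829956055), 88.08390808105469)
 bed y [-97.3035 100.4823]
 bed y [-97.408  100.4493]
 bed y [-97.3547 100.7083]
 bed far 146.74249293530187
side tip z.085 [ 0.6815 -0.0542] rel nest 115.65360135705404 0.3268101147783868
col top rel tip 191 [[ 92.2753 -98.4002]
 [138.1176 -57.5071]] ((114.44792175292969, -78.81669616699219), (42.64155960083008, 49.75672149658203), 82.2118148803711)
 bed y [-102.6065   94.9688]
 bed y [-102.3491   96.6486]
 bed y [-102.2869   95.7335]
 bed far 141.57756337391461
[ 0.678  -0.059   0.0906] [ 0.6773 -0.0585  0.0904]
```

The camera leaves ±2 mm on the tip, so I'll use the slide's end stops (saddle −0.14, carrier −0.08), which are safely away from the pointer, as exact references once I hold the knob. Gripping the knob.

```bash
python3 -m creep '[[-20,0,0,0,0,0,0.8],[-55,0,0,0,0,0,0.8],[-95,0,0,0,0,0,0.8],[-135,-1,0,0,0,0,0.8],[-175,-1,0,0,0,0,0.8],[-210,-1,0,0,0,0,0.8],[-235,-1,0,0,0,0,0.8],[-251,-1,5,0,0,0,0.8],[-251,-1,20,0,0,0,0.8],[-251,-1,40,0,0,0,0.8],[-251,-1,60,0,0,0,0.8],[-251,-1,75,0,0,0,0.8]]' 40;python3 -m creep '[[0,0,5,0,0,0,0.8],[0,0,5,0,0,0,0.8],[0,0,5,0,0,0,0.6],[0,0,5,0,0,0,0.5],[0,0,5,0,0,0,0.4],[0,0,5,0,0,0,0.2],[0,0,5,0,0,0,0.2],[0,0,5,0,0,0,0.2],[0,0,5,0,0,0,0.2]]'
```

```text
time_s: 12.55
ee_pos: [0.4675, -0.0938, 0.1528]
orientation: [-0.0, 0.644, 0.765, -0.0]
contact_force: [-0.3, -0.4, -0.6]
gripper_width: 0.0682
finger_force: 0.0
time_s: 13.45
ee_pos: [0.4684, -0.0929, 0.1496]
orientation: [0.001, 0.643, 0.766, 0.0]
contact_force: [-0.7, -0.4, 6.4]
gripper_width: 0.0292
finger_force: 39.0
```

```bash
python3 -m creep '[[0,-4,0,0,0,0,0.2],[0,-9,0,0,0,0,0.2],[0,-14,0,0,0,0,0.2],[0,-18,0,0,0,0,0.2],[0,-21,0,0,0,0,0.2],[0,-23,0,0,0,0,0.2],[0,-24,0,0,0,0,0.2],[0,-25,0,0,0,0,0.2],[0,-25,0,0,0,0,0.2]]' 60; python3 -m creep '[[0,-0.7,0,0,0,0,0.2],[0,-1.5,0,0,0,0,0.2],[0,-2,0,0,0,0,0.2],[0,-2,0,0,0,0,0.2]]';python3 -m creep '[[0,-0.5,0,0,0,0,0.2],[0,-1,0,0,0,0,0.2],[0,-1,0,0,0,0,0.2]]'
```

```text
time_s: 14.35
ee_pos: [0.4438, -0.0973, 0.1496]
orientation: [0.001, 0.643, 0.766, 0.0]
contact_force: [-0.1, 0.1, 8.1]
gripper_width: 0.0283
finger_force: 59.5
time_s: 14.75
ee_pos: [0.4419, -0.0976, 0.1496]
orientation: [0.001, 0.643, 0.766, 0.0]
contact_force: [0.8, 1.1, 6.7]
gripper_width: 0.0284
finger_force: 59.5
time_s: 15.05
ee_pos: [0.441, -0.0978, 0.1496]
orientation: [0.001, 0.643, 0.766, 0.0]
contact_force: [1.3, 0.8, 7.2]
gripper_width: 0.0285
finger_force: 59.5
```

```bash
for i in 1; do python3 -m creep '[[0,-0.5,0,0,0,0,0.2],[0,-1,0,0,0,0,0.2],[0,-1,0,0,0,0,0.2]]' | grep -E "ee_pos|contact"; done; python3 -m creep '[[0,-0.5,0,0,0,0,0.2],[0,-1,0,0,0,0,0.2],[0,-1,0,0,0,0,0.2]]' | grep -E "ee_pos|contact"
```

```text
ee_pos: [0.4403, -0.0979, 0.1496]
contact_force: [4.3, 1.7, 5.9]
ee_pos: [0.4401, -0.0979, 0.1497]
contact_force: [11.7, 3.0, -1.2]
```

```bash
python3 -m creep '[[0,-0.5,0,0,0,0,0.2],[0,-1,0,0,0,0,0.2],[0,-1,0,0,0,0,0.2]]' | grep -E "ee_pos|contact"
```

```text
ee_pos: [0.4399, -0.098, 0.1497]
contact_force: [19.3, 5.4, -8.5]
```

X stop found (force rising at TCP x 0.4404). Now the Y stop at carrier −0.08.

```bash
python3 -m creep '[[0,3,0,0,0,0,0.2],[-4,6,0,0,0,0,0.2],[-12,6,0,0,0,0,0.2],[-22,6,0,0,0,0,0.2],[-32,6,0,0,0,0,0.2],[-42,6,0,0,0,0,0.2],[-52,6,0,0,0,0,0.2],[-62,6,0,0,0,0,0.2],[-69,6,0,0,0,0,0.2],[-74,6,0,0,0,0,0.2],[-77,6,0,0,0,0,0.2],[-78,6,0,0,0,0,0.2]]'; python3 -m creep '[[-1,0,0,0,0,0,0.2],[-2,0,0,0,0,0,0.2],[-2,0,0,0,0,0,0.2]]'| grep -E "ee_pos|contact";python3 -m creep '[[-0.5,0,0,0,0,0,0.2],[-1,0,0,0,0,0,0.2],[-1,0,0,0,0,0,0.2]]' | grep -E "ee_pos|contact"
```

```text
time_s: 17.15
ee_pos: [0.4574, -0.1743, 0.1496]
orientation: [0.001, 0.643, 0.766, 0.0]
contact_force: [1.7, 3.3, 9.8]
gripper_width: 0.0282
finger_force: 61.7
ee_pos: [0.4577, -0.1761, 0.1496]
contact_force: [1.3, 1.0, 8.0]
ee_pos: [0.4579, -0.177, 0.1496]
contact_force: [2.9, 2.1, 9.2]
```

```bash
python3 -m creep '[[-0.5,0,0,0,0,0,0.2],[-1,0,0,0,0,0,0.2],[-1,0,0,0,0,0,0.2]]'| grep -E "ee_pos|contact";python3 -m creep '[[-0.5,0,0,0,0,0,0.2],[-1,0,0,0,0,0,0.2],[-1,0,0,0,0,0,0.2]]' | grep -E "ee_pos|contact"
```

```text
ee_pos: [0.4581, -0.178, 0.1496]
contact_force: [1.3, 0.8, 7.8]
ee_pos: [0.4582, -0.1789, 0.1496]
contact_force: [1.1, 3.4, 8.9]
```

```bash
python3 -m creep '[[-0.5,0,0,0,0,0,0.2],[-1,0,0,0,0,0,0.2],[-1,0,0,0,0,0,0.2]]'| grep -E "ee_pos|contact"
```

```text
ee_pos: [0.4582, -0.1791, 0.1495]
contact_force: [-0.1, 10.7, 12.8]
```

Both stops found: saddle 0 ↔ stage-X 0.5567, carrier 0 ↔ stage-Y −0.1758 (TCP), agreeing with the camera (nest was at −0.1115/+0.003). Sliding the hole under the tip.

```bash
python3 -m creep '[[4,4,0,0,0,0,0.2],[8,12,0,0,0,0,0.2],[12,24,0,0,0,0,0.2],[16,38,0,0,0,0,0.2],[20,54,0,0,0,0,0.2],[24,70,0,0,0,0,0.2],[28,86,0,0,0,0,0.2],[30,101,0,0,0,0,0.2],[31,114,0,0,0,0,0.2],[31,124,0,0,0,0,0.2],[31,131,0,0,0,0,0.2],[31,134,0,0,0,0,0.2]]'; python3 -m creep '[[0,1,0,0,0,0,0.2],[0,1,0,0,0,0,0.2],[0,1,0,0,0,0,0.2]]'
python3 - <<'E'
from m import *
print((.98481*e[0]+.17365*e[1]-.5559)*1e3,(-.17365*e[0]+.98481*e[1]+.22515)*1e3)
E
```

```text
time_s: 19.85
ee_pos: [0.5852, -0.1262, 0.1496]
orientation: [0.0, 0.643, 0.766, 0.0]
contact_force: [-2.5, 0.2, 12.4]
gripper_width: 0.0284
finger_force: 61.8
time_s: 20.15
ee_pos: [0.586, -0.126, 0.1496]
orientation: [0.001, 0.643, 0.766, 0.0]
contact_force: [1.7, 1.6, 7.0]
gripper_width: 0.0292
finger_force: 61.5
[ 0.586  -0.126   0.1496] 0.029193119373618532 [1.732  1.5985 7.0488]
-0.6624017203640253 -0.7412046727746369
```

```bash
python3 -m creep '[[0.7,0.7,0,0,0,0,0.2],[0.7,0.7,0,0,0,0,0.2],[0.7,0.7,0,0,0,0,0.2]]'|grep -E "ee|cont"
cat > chk.py <<'E'
from meas import *
import sys
print("err",(.98481*e[0]+.17365*e[1]-.5559)*1e3,(-.17365*e[0]+.98481*e[1]+float(sys.argv[1]))*1e3)
ims=[];tip=np.array([.678,-.0590,.085])
N=e[:2]+.1*X
for n in("top","side"):
    c,C,f=meas(n,N)
    u,v=proj(c,tip);u,v=int(round(u)),int(round(v));f=c["frame"][v-30:v+30,u-30:u+30];ims.append(cv2.resize(f,(400,400),interpolation=cv2.INTER_CUBIC));print(u-30,v-30)
save(sys.argv[2],np.hstack(ims))
E
python3 chk.py .22515 hole
```

```text
ee_pos: [0.5863, -0.1255, 0.1496]
contact_force: [0.3, -1.6, 9.3]
[ 0.5863 -0.1255  0.1496] 0.028720987398272863 [ 0.3487 -1.6105  9.3173]
err -0.27190718192493524 -0.21150164031821794
276 94
side hole 34.3 (400.7, 194.7) [ 0.6959 -0.1556] rel nest 2.648532881702864 -48.74247665027124
341 144
```

View pics/hole.png

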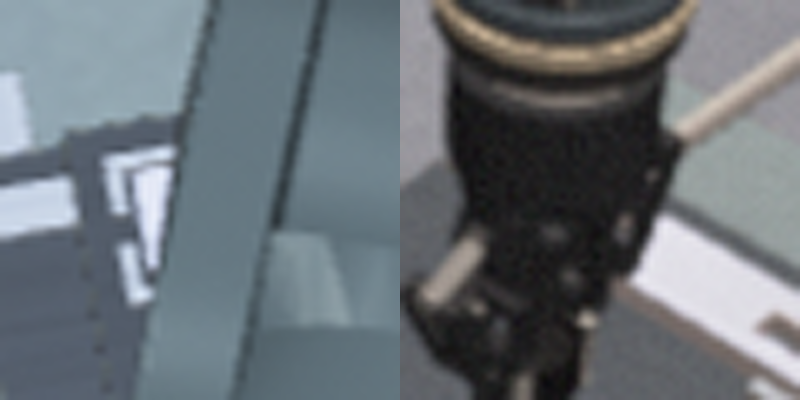

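Tip and hole are hidden by the arm in both views (tip would be near (600,190) in the crop pair). Letting go and stepping aside to check; this also holds the hole there for its second.

```bash
python3 -m creep '[[0.2,0.2,0,0,0,0,0.2],[0.2,0.2,0,0,0,0,0.2],[0.2,0.2,0,0,0,0,0.4],[0.2,0.2,0,0,0,0,0.6],[0.2,0.2,0,0,0,0,0.8],[0.2,0.2,0,0,0,0,0.8],[0.2,0.2,0,0,0,0,0.8],[0,0,-10,0,0,0,0.8],[0,-5,-30,0,0,0,0.8],[0,-20,-55,0,0,0,0.8],[0,-40,-75,0,0,0,0.8],[0,-50,-80,0,0,0,0.8]]'|grep -E "ee|cont"; python3 -m creep '[[20,0,0,0,0,0,0.8],[55,0,0,0,0,0,0.8],[95,0,0,0,0,0,0.8],[135,0,0,0,0,0,0.8],[175,0,0,0,0,0,0.8],[215,0,0,0,0,0,0.8],[250,0,0,0,0,0,0.8],[270,0,0,0,0,0,0.8],[270,0,0,0,0,0,0.8]]'|grep -E "time|ee|cont"
sed -i 's/^N=.*/N=np.array([.5865,-.1253])+.1*X/' chk.py; python3 chk.py .22515 hole2
```

```text
ee_pos: [0.5367, -0.1343, 0.2317]
contact_force: [0.6, 0.1, -1.1]
time_s: 22.65
ee_pos: [0.4896, 0.1342, 0.2287]
contact_force: [-0.2, -0.2, 0.8]
[0.4896 0.1342 0.2287] 0.06849732366027296 [-0.1851 -0.1917  0.7538]
err -50.42293643322671 272.3067638063837
top hole 43.0 (305.8, 125.4) [ 0.6775 -0.0584] rel nest 1.2626028787964299 50.04738546122949
top hole 53.8 (342.7, 118.6) [ 0.6952 -0.1569] rel nest 1.6011016936434777 -50.02355560752626
276 94
side hole 36.8 (400.7, 194.7) [ 0.6961 -0.1556] rel nest 2.6225945920348566 -48.874361660392324
side hole 28.3 (370.5, 176.7) [ 0.6793 -0.0569] rel nest 3.233308264034392 51.20896869059696
341 144
```

View pics/hole2.png

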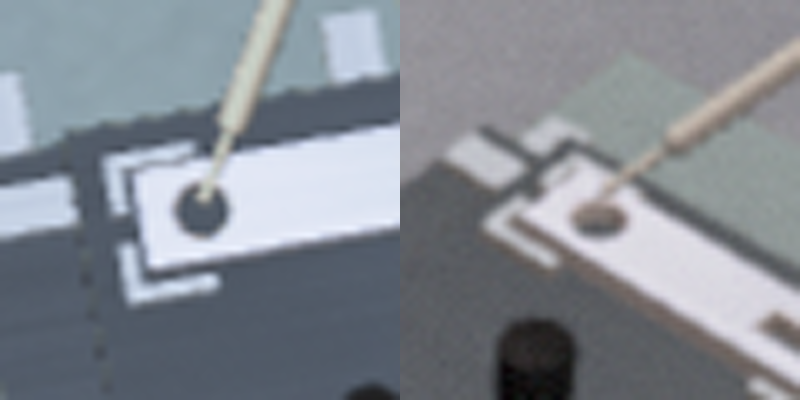

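Top crop shows the tip end over the hole at (203,197), hole centre (202,210), which is the expected parallax for a tip 13 mm higher; in side the tip is likewise over the hole. The numbers agree within 1 mm, and the hole has been held over a second. Regripping for the slot.

```bash
python3 -m creep '[[-20,0,0,0,0,0,0.8],[-55,0,0,0,0,0,0.8],[-95,0,0,0,0,0,0.8],[-135,0,0,0,0,0,0.8],[-175,0,0,0,0,0,0.8],[-215,5,0,0,0,0,0.8],[-250,25,0,0,0,0,0.8],[-266,40,10,0,0,0,0.8],[-270,48,30,0,0,0,0.8],[-270,50,50,0,0,0,0.8],[-270,50,68,0,0,0,0.8],[-270,50,78,0,0,0,0.8]]' 60|grep -E "ee|cont"; python3 -m creep '[[0,0,2,0,0,0,0.8],[0,0,2,0,0,0,0.8],[0,0,2,0,0,0,0.6],[0,0,2,0,0,0,0.5],[0,0,2,0,0,0,0.4],[0,0,2,0,0,0,0.2],[0,0,2,0,0,0,0.2],[0,0,2,0,0,0,0.2],[0,0,2,0,0,0,0.2]]'|grep -E "time|ee|cont|width"
```

```text
ee_pos: [0.5852, -0.1264, 0.1492]
contact_force: [0.3, -0.2, -0.0]
time_s: 24.85
ee_pos: [0.5864, -0.1252, 0.1496]
contact_force: [-1.4, -0.1, 6.4]
gripper_width: 0.0289
```

```bash
python3 -m creep '[[4,0,0,0,0,0,0.2],[12,0,0,0,0,0,0.2],[24,0,0,0,0,0,0.2],[36,0,0,0,0,0,0.2],[48,0,0,0,0,0,0.2],[60,0,0,0,0,0,0.2],[72,0,0,0,0,0,0.2],[83,0,0,0,0,0,0.2],[92,0,0,0,0,0,0.2],[97,0,0,0,0,0,0.2],[99.5,0,0,0,0,0,0.2],[100,0.2,0,0,0,0,0.2]]'|grep -E "ee|cont"; python3 -m creep '[[0,0,0,0,0,0,0.2],[0,0,0,0,0,0,0.2],[0,0,0,0,0,0,0.2]]'|grep -E "time|ee|cont|width"
python3 - <<'E'
from m import *
print((.98481*e[0]+.17365*e[1]-.5559)*1e3,(-.17365*e[0]+.98481*e[1]+.12515)*1e3)
E
```

```text
ee_pos: [0.5692, -0.0264, 0.1496]
contact_force: [-2.1, -2.0, 6.5]
time_s: 26.35
ee_pos: [0.5692, -0.0265, 0.1496]
contact_force: [-1.9, 0.9, 7.5]
gripper_width: 0.0286
[ 0.5692 -0.0265  0.1496] 0.028612114990767497 [-1.8616  0.937   7.5289]
0.05105716652697989 0.24150842999294542
```

Within 0.3 mm. Releasing and stepping aside to check.

```bash
python3 -m creep '[[0,0,0,0,0,0,0.4],[0,0,0,0,0,0,0.6],[0,0,0,0,0,0,0.8],[0,0,0,0,0,0,0.8],[0,0,0,0,0,0,0.8],[0,0,-10,0,0,0,0.8],[0,-5,-30,0,0,0,0.8],[0,-20,-55,0,0,0,0.8],[0,-40,-75,0,0,0,0.8],[0,-50,-80,0,0,0,0.8]]'|grep -E "ee|cont"; python3 -m creep '[[20,0,0,0,0,0,0.8],[55,0,0,0,0,0,0.8],[95,0,0,0,0,0,0.8],[135,0,0,0,0,0,0.8],[175,0,0,0,0,0,0.8],[200,0,0,0,0,0,0.8],[215,0,0,0,0,0,0.8],[220,0,0,0,0,0,0.8],[220,0,0,0,0,0,0.8]]'|grep -E "time|ee|cont"
sed -i 's/^N=.*/N=np.array([.5692,-.0267])+.1*X/' chk.py; python3 chk.py .12515 slot
```

```text
ee_pos: [0.5196, -0.0356, 0.2316]
contact_force: [1.0, 0.6, -0.4]
time_s: 28.25
ee_pos: [0.4817, 0.1812, 0.2287]
contact_force: [0.0, -0.3, 0.0]
[0.4817 0.1812 0.2287] 0.06826806029888642 [ 0.0226 -0.3279  0.0323]
err -50.01965369927541 219.9012849289882
top hole 49.8 (268.9, 131.7) [0.6611 0.04  ] rel nest 2.1234965623624187 49.728526399559385
top hole 52.8 (305.7, 125.3) [ 0.6779 -0.0583] rel nest 1.612198405520415 -49.956428221400685
276 94
side hole 31.3 (370.4, 176.7) [ 0.6789 -0.0568] rel nest 2.7913011035949107 -48.672319887425935
side hole 24.4 (342.4, 160.0) [0.6621 0.042 ] rel nest 3.4035451018426093 51.52614956294712
341 144
```

View pics/slot.png

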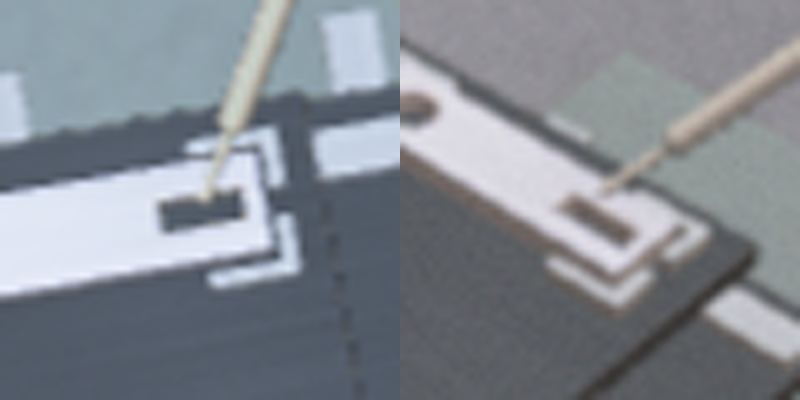

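Top crop: the tip end is at (205,197) over the slot, whose centre is (202,210), with the same parallax offset as for the hole. Slot and tip agree within about 1 mm, and the plate is still seated and the arm clear.

```bash
python3 -c "from plant import finish_job; print(finish_job())"
```

```text
the job is handed in; nothing more can be done
None
```

The plate lies flat in the nest, the hole was held under the pointer tip for more than a second, and the slot was then left under the tip to within about 1 mm; the job is handed in at about 28 s on the robot's clock, with the pointer, jar, brush and V-block not touched and no verdict returned.

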